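# Set a contact pin on the bench lever press

### The arm

A 6-joint arm with a two-finger parallel gripper is mounted at the origin on the work surface. World frame = base frame: x ahead of the robot, y to its left, z up, the work surface at z = 0. Lengths are in mm, angles in rad, forces in N, time in s.
With the tool pointing down it reaches from about 200 to 875 mm from the base axis. Payload 3.4 kg.
Tool frame: the origin (TCP) lies on the mounting face of the last link; the fingertips stand 199 mm ahead of it and the grasp point (between the pads) lies 180 mm ahead of it (hold_point_z is the distance from the TCP to the grasp point, in mm); z points along the fingers, y is the direction in which the jaws open and shut (so a half turn about z gives the same grasp; the last joint's range is limited). The gripper opens to 94 mm and grips with 3 to 60 N. Pads are 16 mm wide; open, the fingers measure 119 mm over their backs; the gripper's body (75 mm by 177 mm) begins 78 mm behind the grasp point.
Start: joints at [-1.432, 0.276, 1.505, -0, 1.361, -0.121], TCP at [147.705, -555.723, 404.693] pointing down, gripper open.
Joint ranges: [-2.89, 2.89], [-0.75, 2.08], [0.22, 2.7], [-1.18, 4.32], [0.11, 2.71], [-2.7, 2.7]. Speed limits (rad/s): [2.57, 2.57, 3.14, 3.14, 3.14, 3.14].

### API

Orientations are given as a unit quaternion [x, y, z, w].
In Python, from workcell import * gives the robot as it stands.
- The arm moves only by the tool send_rows, never from a script. Its argument "steps" is text: rows parted by semicolons, each of 7 numbers parted by spaces: the gripper's target within -1 to 1 (shut at 1, half-way at 0, fully open at -1), then the shift along the world's x, y, z in mm, then the turn, a rotation vector about the world's x, y, z in rad. A call has 1 to 5 rows; each row is the pose to reach, as a shift and turn from the pose commanded when the call began; what a row does not reach only later rows make up. A row lasts 1/8 s, in which the tool goes at most 62.5 mm and 10.7 degrees, less where a joint would pass 70% of its speed; a pose out of reach is approached as far as the arm can. A call with a gripper value outside its range is refused whole. The fingers move at their own pace and stop on an object; the grip force is fixed at half the most. Time passes only in rows, so rows that repeat a pose let the fingers close. It gives the time, the measured TCP pose, the force and the opening at its end, in the units of the state.
- sense(): the state, without advancing time (a new reading comes with each control period).
- capture(name): name is "scene" or "top"; returns a dict with "image" (400x640x3 uint8, red, green, blue), "mtx" (3x3 intrinsics, pixels), "k1" (the pictures are not rectified: a ray, as slopes to the right and down, at radius r is drawn at 1 + k1 r^2 times it, then the intrinsics apply), "rvec" (rotation vector, rad) and "tvec" (3), from world to camera coordinates, as OpenCV has them. Camera axes: x right, y down, z forward; pixel columns grow to the right and rows downward; lengths in mm; the calibration is good to about 2 mm. A picture is of the moment at which its call begins. There is no depth.
- finish_job(): hands the job in, once; it reports no verdict.
The state is a dict: "time_s": time; "joint_positions": joint angles; "joint_vel": joint speeds; "joint_torque": joint torques, N m; "ee_pos": TCP position; "ee_rot": TCP orientation; "force": force on the tool from outside, world axes, zero at the start; "wrist_torque": the same for the moment, N m; "opening": finger opening in mm.
Only numpy, scipy, OpenCV 4.12 (cv2) and the standard library are available. Lean on these libraries where they do the work, as an engineer would, in place of code of your own. Each camera call takes 0.05 s, during which the arm holds its last target. There are 200 camera calls.

### The job

Set the brass pin of the blue module on the lever press: slide the module's shuttle all the way in under the ram to its end stop, then turn the clamp knob clockwise all the way so that its orange lug closes across the outer end of the shuttle. Then swing the red-balled lever down until it rests firmly on the brass depth stop, without slamming or leaning hard on it, keep it there for about half a second, and ease it back up to rest under the hand, never letting it fly back. Leave everything else on the table where it is.

Things in the scene. Friction and masses are not known exactly. Their poses are not given: they have to be found in the camera images.
- press: Grey lever press fixed to the table, turned up to 0.4 rad. Origin on the underside of its base (x -180 to 150, y +-130, 20 mm thick); +x from its front to its column, +y to the lever's side. In mm: column x 93 to 143, y +-38, top z 153; head x 15 to 143, y +-31, z 118 to 150; pivot cheeks x 40 +-23, y -67 to -33, top z 230; ram axis x 40, y 0; slide rails y +-38, top z 34.
- shuttle_post (a point): Point on the axis of the shuttle's upright black post with a yellow band: diameter 22, height 40 mm (top 13 mm above this point, plate 27 mm below; point 64 mm above the table). The shuttle is a 190 x 60 x 15 mm aluminium plate carrying the blue module; the post is 25 mm from its front edge. It slides only along the press's x; the point's axes are the press's.
- shuttle (a joint): Shuttle travel along the press's +x in m: 0 fully out towards the front, 0.055 home against its hard end stop, module under the ram. Starts between 0 and 0.02. Friction 3 N plus 8 N s/m; it stays where it is left. Home means above 0.0525.
- knob_grip (a point): On the clamp knob's vertical axis (press x -113.5, y -95 mm) at gripping height, 84 mm above the table. Black bar grip 46 mm long (point's x), 14 mm thick (point's y), its top 4 mm above this point, on a 48 mm disc whose top is 24 mm below; a white mark at its +x end. Under it an orange lug, 14 mm wide, reaches 80 mm from the axis along the point's +x, 29 to 38 mm above the table.
- clamp_knob (a joint): Clamp knob angle in rad: grows clockwise seen from above, 0 unlocked, hard stop at 2.2 = locked, the lug then pointing along the press's +y close in front of the shuttle's front edge. Starts between 0 and 0.4, so it takes more than one grasp. Friction 0.1 N m; stays where it is left. Locked means above 2.0. With the shuttle not home the lug runs into it.
- lever_arm: Press lever: steel bar 16 mm wide, 18 mm deep, along its own +y from the pivot at its origin (press x 40, y -50, z 205 mm); a red ball at its end, centre at y = 205 mm, on a 12 mm neck. Its x is the pivot axis, along the press's x. At rest it points to the press's +y, raised 0.65 rad above level; pulled down it swings in the press's y-z plane.
- lever_ball (a point): Centre of the red ball (34 mm diameter) at the lever's end, 0.33 m above the table at rest. It can be pushed down from above or pinched.
- press_lever (a joint): Lever angle in rad: 0 up at rest, grows as the ball swings down (0.65 is level). It meets the depth stop between about 0.58 and 0.82, different each time. A spring lifts it: about 2.5 N at the ball at rest, 6 to 7 N at the stop; the pin adds about 3 N from about 0.53 on. At rest: under 0.06. Let go near the stop it flies back faster than 3 rad/s (forbidden); within 0.1 of rest it does not.
- depth_stop: Upright rod with a brass cap (22 mm diameter) that stops the lever's underside. Origin: foot of the rod's holder, press x 40, y 75, z 32 mm. The cap's top is 178 to 202 mm above the table, different each time, which this pose does not tell: feel for it. Resting firmly: over 3 N on the cap for 0.3 s (2 N more at the ball). Over 50 N on it (30 N more at the ball) is leaning hard.
- contact_pin (a joint): Depth in m by which the module's brass pin (8 mm diameter) has been pushed down: 0 at the start, 14 mm proud. With the shuttle home the ram drives it 3 to 14 mm, as far as the depth stop allows.
- spare_module_a: Bystander: loose blue disc, 33 mm diameter, 8 mm thick, on the press's base beside the shuttle's front (press x about -95, y about 95 mm); origin under its centre.
- spare_module_b: Bystander: the same, on the back corner of the press's base, lever side (press x about 105, y about 95 mm).
- utility_knife: Bystander: closed yellow utility knife, 150 x 26 x 16 mm, lying along its x; origin under its centre.
- mug: Bystander: blue mug, 80 mm diameter, 90 mm tall; origin under its centre.
- screwdriver: Bystander: screwdriver 170 mm long, lying along its x.
- board_box: Bystander: grey open box 150 x 110 x 50 mm with a green circuit board; origin under its centre.
- solder_reel: Bystander: grey reel, 62 mm diameter, 40 mm tall; origin under its centre.

How it is judged:
By the outcome, as a careful person would: the job done as asked, in the order asked, and still so for the second after the job is handed in, with the robot touching nothing.
It also fails if it takes over 72 s, if anything falls off the work surface, if the arm or the gripper's body presses on something with over 40 N, if the wrist force passes 120 N, or if a joint passes its speed limit or range.

## Working session

There is one attempt and no reset: what is moved stays moved. The work goes in short steps, Python scripts to look and compute and a tool call to move; the robot and the scene stay as the last step left them, time stands still between calls to the robot, and variables do not carry over. Pictures are saved under pics/ and viewed, about 8 in all and at most 12, crops included, and the job is handed in when it is done.

Besides the shell and the picture viewer there is one more tool, called after "Emit:" as a command line: name --argument value ..., lists and objects as JSON in quotes. send_rows: Moves the arm, as the interface text tells. Its arguments: {"type":"object","properties":{"steps":{"type":"string"}},"required":["steps"]}

```bash
ls; mkdir -p pics
cat > h.py <<'E'
from workcell import *
import numpy as np, cv2
from scipy.spatial.transform import Rotation as R
def snap(cam,fn,crop=None,scale=1):
    d=capture(cam); im=d["image"][:,:,::-1]
    np.savez("pics/"+cam+".npz",**{k:np.asarray(d[k]) for k in("image","mtx","k1","rvec","tvec")})
    if crop: x0,y0,x1,y1=crop; im=im[y0:y1,x0:x1]
    cv2.imwrite("pics/"+fn,cv2.resize(np.ascontiguousarray(im),None,fx=scale,fy=scale,interpolation=cv2.INTER_CUBIC)); return d
def load(cam): return dict(np.load("pics/"+cam+".npz"))
def proj(d,P):
    k=np.array([float(d["k1"]),0,0,0,0])
    return cv2.projectPoints(np.atleast_2d(np.array(P,float)),np.array(d["rvec"],float),np.array(d["tvec"],float),np.array(d["mtx"],float),k)[0][:,0]
def at_z(d,uv,z):
    k=np.array([float(d["k1"]),0,0,0,0])
    n=cv2.undistortPoints(np.array([[uv]],float),np.array(d["mtx"],float),k)[0,0]
    Rm=cv2.Rodrigues(np.array(d["rvec"],float))[0]; t=np.array(d["tvec"],float).ravel()
    c=-Rm.T@t; r=Rm.T@np.array([n[0],n[1],1]); return c+r*(z-c[2])/r[2]
E
python3 - <<'E'
from h import *
for c in("scene","top"):
    d=snap(c,c+"0.png",scale=1.25); print(c,d["mtx"],d["k1"],d["rvec"],d["tvec"])
print(sense())
E
```

```text
pics
scene [[377.65824874   0.         314.55180998]
 [  0.         377.65824874 195.58325694]
 [  0.           0.           1.        ]] -0.07777341598278847 [ 1.34973818  2.26849449 -0.89125122] [ 317.3976897  -190.6949404  1565.83902995]
top [[460.51024894   0.         323.91732624]
 [  0.         460.51024894 202.88336368]
 [  0.           0.           1.        ]] -0.02346516656515535 [ 2.10240164 -2.10494845  0.22189619] [ -29.27268665  545.57619693 1442.1176118 ]
{'time_s': 0.1, 'joint_positions': array([-1.43203311e+00,  2.76517437e-01,  1.50599559e+00, -6.48110265e-06,
        1.36071550e+00, -1.21015557e-01]), 'joint_vel': array([-0.0004898 , -0.00293468, -0.00416039,  0.0008767 ,  0.00103875,
       -0.00190056]), 'joint_torque': array([ 2.83873145e-03, -4.05452228e+01, -2.37780708e+01,  7.02367723e-02,
        2.98778107e-02, -5.13092425e-05]), 'ee_pos': array([ 147.6568464 , -555.52112604,  403.90351304]), 'ee_rot': array([ 9.91575807e-01,  1.29525093e-01, -1.04267795e-05, -8.17878139e-04]), 'force': array([-0.49683257, -0.11320796,  0.44807929]), 'wrist_torque': array([ 0.08109496, -0.04110755,  0.01998469]), 'opening': 93.94392343894366}
```

View pics/top0.png

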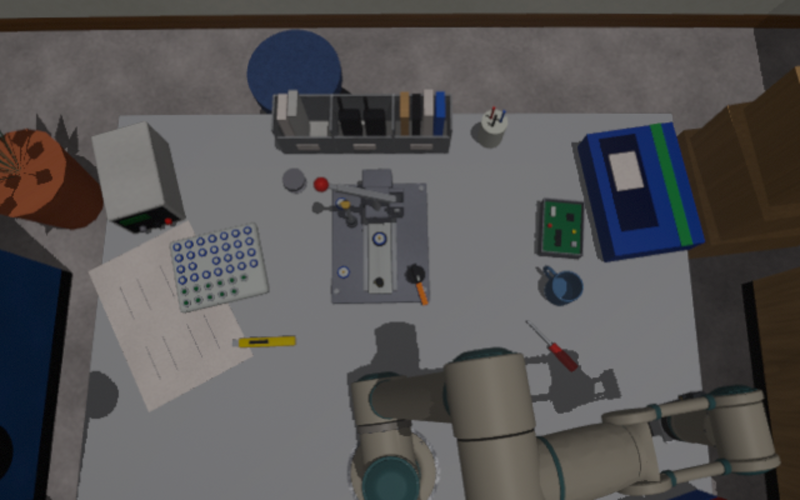

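View pics/scene0.png

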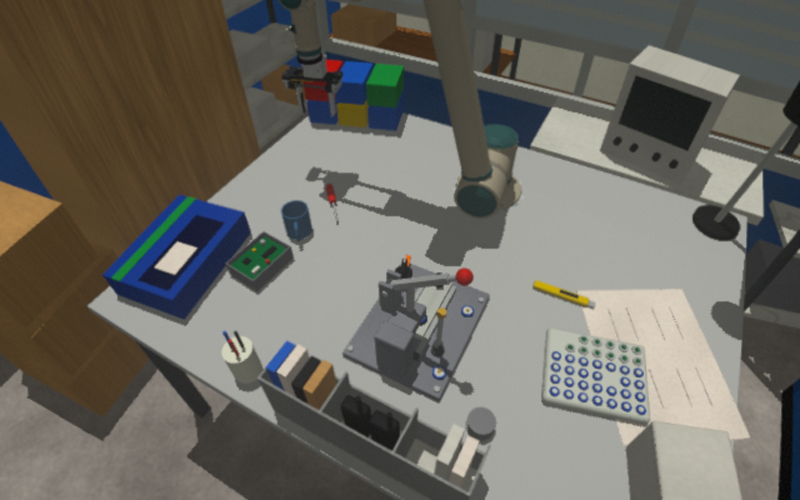

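Overview: in the top picture the press base spans about (332,183)–(430,303), with the ball at (321,185), the knob at (416,273) and the post at (379,283), all in the 1.25x picture. I'll enlarge that area.

Run:
```python
import numpy as np,cv2
im=np.load("pics/top.npz")["image"][:,:,::-1]
c=np.clip(im[125:255,235:360].astype(float)*1.5,0,255).astype('uint8')
cv2.imwrite("pics/c1.png",cv2.resize(c,None,fx=4.6,fy=4.6,interpolation=cv2.INTER_CUBIC))
```

```text
(no output)
```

View pics/c1.png

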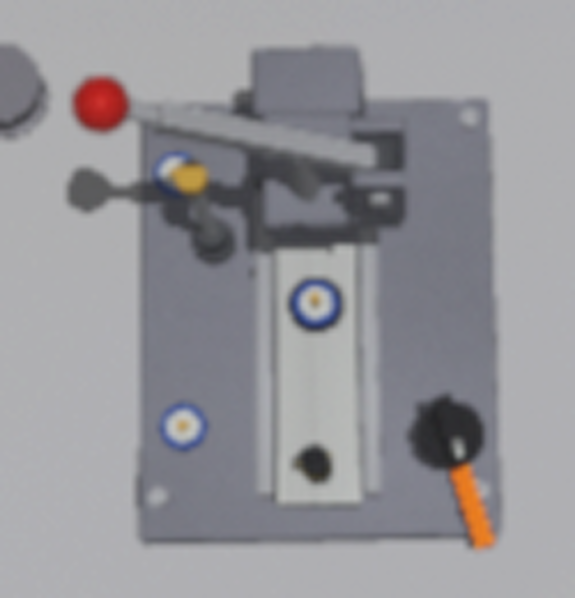

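The crop shows the base corners at (138,541), (498,541), (488,100) and (140,102). The ball is at (100,103), the post top at (316,461), and the lug tip at (484,547) from the knob at (450,435).

```bash
cat >> h.py <<'E'
def press(p):
    return lambda P:(R.from_euler('z',p[2]).apply(np.atleast_2d(P).astype(float)))+[p[0],p[1],0]
E
python3 - <<'E'
from h import *
from scipy.optimize import least_squares
d=load("top"); s=load("scene")
c=lambda u,v:(np.array([u,v])+.5)/4.6-.5+[235,125]
th=.65
L=[0,205*np.cos(th),205*np.sin(th)]
M=np.array([[-180,130,20],[-180,-130,20],[150,-130,20],[150,130,20],[40,-50+L[1],205+L[2]]])
U=np.array([c(138,541),c(498,541),c(488,100),c(140,102),c(100,103)])
# scene: ball in 1.25x
sb=(np.array([464.5,276.5])+.5)/1.25-.5
f=lambda p:np.r_[(proj(d,press(p)(M))-U).ravel(),(proj(s,press(p)(M[4:]))-sb).ravel()*.5]
r=least_squares(f,[500,-20,0]);print(r.x,np.round(r.fun,2))
p=r.x;np.save("p.npy",p)
T=press(p);inv=lambda X:R.from_euler('z',-p[2]).apply(np.array(X)-[p[0],p[1],0])
print("ball",T(M[4]),"knob",T([-113.5,-95,84]))
print("post (press)",inv(at_z(d,c(316,461),77)),"front edge",inv(at_z(d,c(319,502),37)))
print("module",inv(at_z(d,c(315,302),55)))
print("lugtip",inv(at_z(d,c(484,547),38)),"mark",inv(at_z(d,c(459,450),88)))
print("spare a",inv(at_z(d,c(183,427),28)),"b",inv(at_z(d,c(176,172),28)))
print("depthcap@190",inv(at_z(d,c(190,178),190)))
st=sense();print(R.from_quat(st['ee_rot']).as_matrix().round(3))
E
```

```text
[6.02976478e+02 3.97747334e+01 9.95320623e-03] [-0.73  0.11  0.03 -0.77  0.36 -0.25  0.54  0.26 -0.07  0.46  0.17 -0.14]
ball [[641.84784076 153.36442677 329.06321318]] knob [[490.42763928 -56.35023128  84.        ]]
post (press) [-132.88996934   -2.73927174   77.        ] front edge [-155.52781837   -2.81726327   37.        ]
module [-13.80781576  -0.99865121  55.        ]
lugtip [-189.05242486 -119.24346764   38.        ] mark [-128.24359593 -101.77619827   88.        ]
spare a [-98.58083879  95.48319528  28.        ] b [ 93.24592893 103.14500839  28.        ]
depthcap@190 [ 37.62363084  74.46162754 190.        ]
[[ 0.966  0.257 -0.   ]
 [ 0.257 -0.966  0.002]
 [ 0.    -0.002 -1.   ]]
```

Emit:
send_rows --steps "-1 20 37 0 0 0 0.18; -1 40 74 0 0 0 0.36; -1 60 111 0 0 0 0.54; -1 80 148 0 0 0 0.72; -1 100 185 0 0 0 0.9"

```text
time_s: 0.72
ee_pos: [248.1, -369.3, 404.3]
ee_rot: [0.835, 0.55, 0.0, -0.0]
force: [0.5, 0.0, 0.1]
opening: 93.8
```

Emit:
send_rows --steps "-1 20 37 0 0 0 0.18; -1 40 74 0 0 0 0.36; -1 60 111 0 0 0 0.54; -1 80 148 0 0 0 0.72; -1 100 185 0 0 0 0.9"

```text
time_s: 1.35
ee_pos: [348.0, -184.4, 404.5]
ee_rot: [0.512, 0.859, 0.0, -0.0]
force: [0.5, -0.6, 0.1]
opening: 94.0
```

Emit:
send_rows --steps "-1 20 37 0 0 0 0.18; -1 40 74 0 0 0 0.36; -1 60 111 0 0 0 0.54; -1 80 148 0 0 0 0.72; -1 100 185 0 0 0 0.9"

```text
time_s: 1.98
ee_pos: [448.0, 0.7, 404.4]
ee_rot: [0.088, 0.996, -0.0, -0.0]
force: [0.7, 0.3, 0.3]
opening: 93.9
```

```bash
cat > s.py <<'E'
from h import *
s=sense();p=np.load("p.npy");r=R.from_quat(s['ee_rot'])
g=s['ee_pos']+r.apply([0,0,180]);x=r.as_matrix()[:,0]
print(s['time_s'],"tcp",s['ee_pos'].round(1),"grasp",g.round(1),"yaw",round(np.arctan2(x[1],x[0]),3),"tilt",r.as_matrix()[:,2].round(3),"F",s['force'].round(1),"open",round(s['opening'],1),"j",s['joint_positions'].round(2))
E
python3 s.py
```

```text
1.975 tcp [448.    0.7 404.4] grasp [448.    0.6 224.4] yaw 2.966 tilt [-0. -0. -1.] F [0.7 0.3 0.3] open 93.9 j [-0.15  0.08  1.75 -0.    1.31 -1.55]
```

Emit:
send_rows --steps "-1 22 35 -20 0 0 0.17; -1 22 35 -60 0 0 0.185; -1 22 35 -100 0 0 0.185; -1 22 35 -140 0 0 0.185; -1 22 35 -161 0 0 0.185"

```text
time_s: 2.6
ee_pos: [468.7, 34.5, 241.4]
ee_rot: [-0.002, 1.0, 0.0, -0.002]
force: [0.4, -0.2, 0.4]
opening: 94.2
```

Emit:
send_rows --steps "1 0 0 0 0 0 0; 1 0 0 0 0 0 0; 1 0 0 0 0 0 0; 1 0 0 0 0 0 0; 1 0 0 0 0 0 0"

```text
time_s: 3.22
ee_pos: [469.8, 34.3, 244.2]
ee_rot: [-0.002, 1.0, 0.0, 0.001]
force: [-0.0, 0.1, 0.1]
opening: 47.7
```

Emit:
send_rows --steps "1 0 0 0 0 0 0; 1 0 0 0 0 0 0; 1 0 0 0 0 0 0; 1 0 0 0 0 0 0; 1 0 0 0 0 0 0"

```text
time_s: 3.85
ee_pos: [469.7, 35.0, 243.7]
ee_rot: [-0.001, 1.0, 0.001, -0.0]
force: [0.7, 5.4, 0.4]
opening: 21.4
```

```bash
python3 s.py
```

```text
3.85 tcp [469.7  35.  243.7] grasp [469.7  35.4  63.7] yaw -3.139 tilt [-0.     0.002 -1.   ] F [0.7 5.4 0.4] open 21.4 j [-0.07  0.28  1.96  0.    0.9  -1.65]
```

Emit:
send_rows --steps "1 10 1 0 0 0 0; 1 20 1 0 0 0 0; 1 30 1 0 0 0 0; 1 38 1 0 0 0 0; 1 45 1 0 0 0 0"

```text
time_s: 4.47
ee_pos: [515.0, 35.9, 243.7]
ee_rot: [-0.001, 1.0, 0.001, -0.001]
force: [-4.3, 5.8, 4.4]
opening: 21.9
```

Emit:
send_rows --steps "1 2 0 0 0 0 0; 1 4 0 0 0 0 0; 1 5 0 0 0 0 0; 1 6 0 0 0 0 0; 1 7 0 0 0 0 0"

```text
time_s: 5.1
ee_pos: [521.8, 36.0, 243.6]
ee_rot: [-0.001, 1.0, 0.001, -0.001]
force: [-2.2, 6.3, 4.4]
opening: 21.2
```

Not at the stop yet, so I'll continue.

Emit:
send_rows --steps "1 1 0 0 0 0 0; 1 2 0 0 0 0 0; 1 3 0 0 0 0 0; 1 4 0 0 0 0 0; 1 4 0 0 0 0 0"

```text
time_s: 5.72
ee_pos: [523.8, 36.1, 243.6]
ee_rot: [-0.001, 1.0, 0.001, -0.004]
force: [-8.9, 5.0, 9.3]
opening: 21.6
```

```bash
python3 s.py
```

```text
5.725 tcp [523.8  36.1 243.6] grasp [522.5  36.4  63.6] yaw -3.139 tilt [-0.007  0.002 -1.   ] F [-8.9  5.   9.3] open 21.6 j [-0.06  0.35  1.84  0.    0.96 -1.64]
```

Emit:
send_rows --steps "1 1 0 0 0 0 0; 1 2 0 0 0 0 0; 1 3 0 0 0 0 0; 1 3 0 0 0 0 0"

```text
time_s: 6.22
ee_pos: [525.1, 36.0, 243.5]
ee_rot: [-0.002, 1.0, 0.001, -0.006]
force: [-14.1, 5.0, 13.0]
opening: 21.3
```

Emit:
send_rows --steps "1 -2 0 0 0 0 0; -1 -2 0 0 0 0 0; -1 -2 0 0 0 0 0; -1 -2 0 0 0 0 0; -1 -2 0 0 0 0 0"

```text
time_s: 6.85
ee_pos: [527.1, 35.1, 243.6]
ee_rot: [-0.002, 1.0, -0.0, 0.0]
force: [-0.4, 0.8, 0.8]
opening: 58.0
```

Emit:
send_rows --steps "-1 0 0 20 0 0 0; -1 0 0 45 0 0 0; -1 0 0 70 0 0 0; -1 0 0 70 0 0 0"

```text
time_s: 7.35
ee_pos: [527.5, 35.2, 315.3]
ee_rot: [-0.002, 1.0, -0.0, 0.002]
force: [0.5, -0.3, -0.9]
opening: 93.5
```

```bash
python3 s.py
```

```text
7.35 tcp [527.5  35.2 315.3] grasp [528.3  35.1 135.3] yaw -3.138 tilt [ 0.005 -0.    -1.   ] F [ 0.5 -0.3 -0.9] open 93.5 j [-0.07  0.27  1.75 -0.    1.12 -1.64]
```

Run:
```python
from h import *
d=load("top");p=np.load("p.npy")
c=lambda u,v:(np.array([u,v])+.5)/4.6-.5+[235,125]
print("disc",at_z(d,c(447,434),62),"exp",press(p)([-113.5,-95,0]))
print("tip",at_z(d,c(484,547),38),"lug start",at_z(d,c(459,468),38))
print("mark",at_z(d,c(459,450),88))
for q in(.1,.2,.3,.4):
    a=p[2]+np.pi/2+2.2-q;k=press(p)([-113.5,-95,0])[0]
    uv=proj(d,[k+[80*np.cos(a),80*np.sin(a),38],k+[22*np.cos(a),22*np.sin(a),88],k+[0,0,60]])
    print(q,((uv-[235,125]+.5)*4.6-.5).round(0).tolist())
```

```text
disc [491.7505303  -55.32871878  62.        ] exp [[490.42763928 -56.35023128   0.        ]]
tip [415.12025299 -81.34447452  38.        ] lug start [471.58729342 -64.00985372  38.        ]
mark [475.75221742 -63.27283753  88.        ]
0.1 [[507.0, 538.0], [465.0, 456.0], [448.0, 436.0]]
0.2 [[497.0, 543.0], [463.0, 457.0], [448.0, 436.0]]
0.3 [[486.0, 547.0], [460.0, 459.0], [448.0, 436.0]]
0.4 [[475.0, 550.0], [457.0, 460.0], [448.0, 436.0]]
```

Emit:
send_rows --steps "-1 -15 -45 0 0 0 0.16; -1 -37 -91 0 0 0 0.325; -1 -37 -91 -15 0 0 0.325; -1 -37 -91 -35 0 0 0.325; -1 -37 -91 -50 0 0 0.325"

```text
time_s: 7.98
ee_pos: [489.3, -55.1, 261.6]
ee_rot: [-0.163, 0.987, 0.001, -0.001]
force: [0.1, -0.3, 0.0]
opening: 94.0
```

Emit:
send_rows --steps "1 0 0 0 0 0 0; 1 0 0 0 0 0 0; 1 0 0 0 0 0 0; 1 0 0 0 0 0 0; 1 0 0 0 0 0 0"

```text
time_s: 8.6
ee_pos: [489.8, -55.7, 264.0]
ee_rot: [-0.163, 0.987, -0.0, 0.0]
force: [0.5, 0.3, 0.2]
opening: 47.6
```

Emit:
send_rows --steps "1 0 0 0 0 0 0; 1 0 0 0 0 0 0; 1 0 0 0 0 0 0; 1 0 0 0 0 0 0; 1 0 0 0 0 0 0"

```text
time_s: 9.22
ee_pos: [490.6, -58.2, 263.8]
ee_rot: [-0.164, 0.986, -0.004, 0.001]
force: [1.3, -10.2, -4.5]
opening: 13.9
```

```bash
python3 s.py
```

```text
9.225 tcp [490.6 -58.2 263.8] grasp [491.1 -59.5  83.8] yaw -2.811 tilt [ 0.002 -0.007 -1.   ] F [  1.3 -10.2  -4.5] open 13.9 j [-0.26  0.28  1.89 -0.01  0.97 -2.15]
```

Emit:
send_rows --steps "1 0 -2 0 0 0 0; 1 0 -4 0 0 0 0; 1 0 -4 0 0 0 -0.1; 1 0 -4 0 0 0 -0.22; 1 0 -4 0 0 0 -0.35"

```text
time_s: 9.85
ee_pos: [490.5, -59.3, 263.7]
ee_rot: [0.013, 1.0, 0.001, 0.001]
force: [3.6, 1.3, -3.1]
opening: 13.7
```

```bash
python3 s.py; python3 -c "
from h import *
print(sense()['wrist_torque'])"
```

```text
9.85 tcp [490.5 -59.3 263.7] grasp [490.9 -59.1  83.7] yaw 3.115 tilt [ 0.002  0.001 -1.   ] F [ 3.6  1.3 -3.1] open 13.7 j [-0.26  0.28  1.89  0.    0.97 -1.81]
[ 0.25467136 -0.72612265  0.10041154]
```

Emit:
send_rows --steps "1 0 0 0 0 0 -0.14; 1 0 0 0 0 0 -0.28; 1 0 0 0 0 0 -0.42; 1 0 0 0 0 0 -0.56; 1 0 0 0 0 0 -0.7"

```text
time_s: 10.48
ee_pos: [490.8, -58.4, 263.7]
ee_rot: [0.356, 0.935, 0.002, 0.001]
force: [5.3, 5.7, -3.0]
opening: 13.8
```

Emit:
send_rows --steps "1 0 0 0 0 0 -0.14; 1 0 0 0 0 0 -0.28; 1 0 0 0 0 0 -0.42; 1 0 0 0 0 0 -0.56; 1 0 0 0 0 0 -0.7"

```text
time_s: 11.1
ee_pos: [491.7, -57.9, 263.8]
ee_rot: [0.655, 0.756, 0.004, 0.001]
force: [8.5, 8.1, -5.7]
opening: 13.8
```

```bash
python3 s.py; python3 -c "
from h import *
print(sense()['wrist_torque'])"
```

```text
11.1 tcp [491.7 -57.9 263.8] grasp [492.9 -57.   83.8] yaw 1.713 tilt [ 0.006  0.005 -1.   ] F [ 8.5  8.1 -5.7] open 13.8 j [-0.26  0.28  1.89  0.01  0.97 -0.41]
[ 1.29540277 -1.46809432  0.12976542]
```

Emit:
send_rows --steps "1 2 2 0 0 0 -0.06; 1 2 2 0 0 0 -0.11; 1 2 2 0 0 0 -0.15; 1 2 2 0 0 0 -0.18; 1 2 2 0 0 0 -0.2"

```text
time_s: 11.72
ee_pos: [492.7, -56.9, 263.8]
ee_rot: [0.725, 0.689, 0.002, 0.001]
force: [3.5, 3.3, -2.9]
opening: 14.4
```

```bash
python3 s.py; python3 -c "
from h import *
print(sense()['wrist_torque'])"
```

```text
11.725 tcp [492.7 -56.9 263.8] grasp [493.3 -56.6  83.8] yaw 1.521 tilt [ 0.003  0.002 -1.   ] F [ 3.5  3.3 -2.9] open 14.4 j [-0.26  0.28  1.88  0.    0.97 -0.21]
[ 0.46507966 -0.8512981   0.75105177]
```

Emit:
send_rows --steps "1 0 0 0 0 0 0.03; -1 0 0 0 0 0 0.03; -1 0 0 0 0 0 0.03; -1 0 0 0 0 0 0.03; -1 0 0 0 0 0 0.03"

```text
time_s: 12.35
ee_pos: [491.5, -57.8, 263.7]
ee_rot: [0.715, 0.7, -0.0, -0.0]
force: [0.3, -0.2, 0.5]
opening: 50.5
```

Emit:
send_rows --steps "-1 0 0 30 0 0 0; -1 -20 -20 80 0 0 0; -1 -60 -70 130 0 0 0; -1 -100 -120 170 0 0 0; -1 -130 -160 180 0 0 0"

```text
time_s: 12.98
ee_pos: [371.4, -204.6, 439.4]
ee_rot: [0.714, 0.7, 0.0, 0.002]
force: [0.9, 0.8, 0.4]
opening: 93.9
```

```bash
python3 s.py
python3 - <<'E'
from h import *
d=snap("top","t1.png",(235,115,375,255),4); s=snap("scene","s1.png",(240,170,440,330),4)
E
```

```text
12.975 tcp [ 371.4 -204.6  439.4] grasp [ 371.9 -205.   259.4] yaw 1.551 tilt [ 0.003 -0.002 -1.   ] F [0.9 0.8 0.4] open 93.9 j [-0.67  0.02  1.73 -0.    1.38 -0.65]
```

View pics/t1.png

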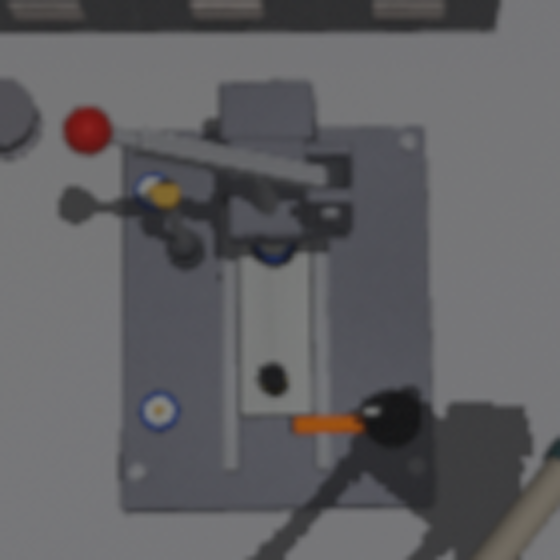

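The lug now lies along press +y across the shuttle's front edge, at crop (295–365,425). The shuttle is home with the module under the head, and the bystanders haven't moved. Next I go above the ball.

Emit:
send_rows --steps "-1 0 0 40 0 0 0.02; -1 0 0 80 0 0 0.03; -1 0 0 120 0 0 0.03; -1 0 0 130 0 0 0.03; -1 0 0 130 0 0 0.03"

```text
time_s: 13.7
ee_pos: [372.7, -203.4, 566.7]
ee_rot: [0.704, 0.711, 0.0, -0.0]
force: [0.6, 0.5, -0.7]
opening: 93.9
```

Emit:
send_rows --steps "-1 35 45 0 0 0 0; -1 75 100 0 0 0 0; -1 115 150 0 0 0 0; -1 150 200 0 0 0 0; -1 150 200 0 0 0 0"

```text
time_s: 14.32
ee_pos: [524.2, -0.5, 564.0]
ee_rot: [0.702, 0.712, -0.001, -0.003]
force: [-0.2, -0.3, 0.1]
opening: 94.3
```

```bash
python3 s.py
```

```text
14.325 tcp [ 5.242e+02 -5.000e-01  5.640e+02] grasp [ 5.233e+02 -1.000e-01  3.840e+02] yaw 1.586 tilt [-0.005  0.002 -1.   ] F [-0.2 -0.3  0.1] open 94.3 j [-0.13  0.15  1.29  0.    1.71 -0.15]
```

Emit:
send_rows --steps "-1 35 45 8 0 0 0; -1 75 100 8 0 0 0; -1 119 154 8 0 0 0; -1 119 154 8 0 0 0; -1 119 154 8 0 0 0"

```text
time_s: 14.95
ee_pos: [641.7, 149.8, 573.5]
ee_rot: [0.704, 0.71, -0.002, -0.001]
force: [-0.3, -0.3, 0.1]
opening: 94.4
```

```bash
python3 s.py
```

```text
14.95 tcp [641.7 149.8 573.5] grasp [641.1 149.6 393.5] yaw 1.58 tilt [-0.004 -0.001 -1.   ] F [-0.3 -0.3  0.1] open 94.4 j [ 0.12  0.38  0.95 -0.    1.82  0.11]
```

Emit:
send_rows --steps "-1 1 3 -20 0 0 0; -1 1 3 -40 0 0 0; -1 1 3 -63 0 0 0; -1 1 3 -63 0 0 0; -1 1 3 -63 0 0 0"

```text
time_s: 15.58
ee_pos: [641.9, 152.0, 513.9]
ee_rot: [0.704, 0.71, 0.001, 0.001]
force: [0.5, -0.3, 0.4]
opening: 94.0
```

```bash
python3 s.py
python3 - <<'E'
from h import *
snap("scene","s2.png",(280,120,440,270),4)
E
```

```text
15.575 tcp [641.9 152.  513.9] grasp [642.2 152.  333.9] yaw 1.578 tilt [ 0.002 -0.    -1.   ] F [ 0.5 -0.3  0.4] open 94.0 j [ 0.13  0.37  1.1  -0.    1.67  0.12]
```

View pics/s2.png

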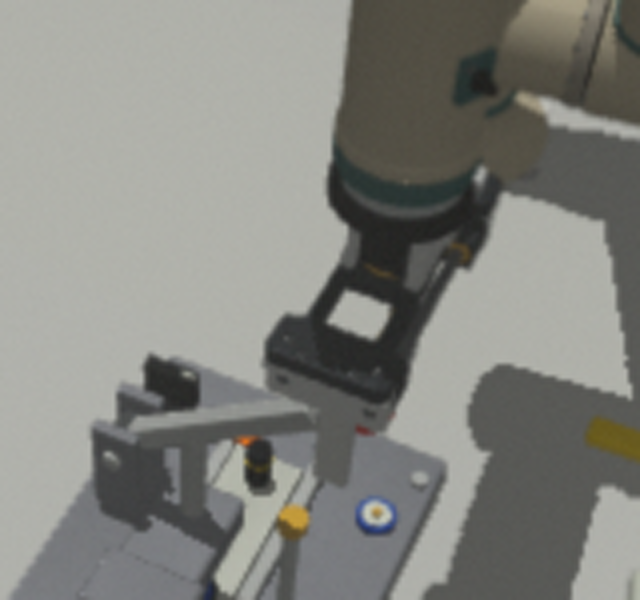

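The ball lies between the open fingers, with a bit of red visible at (365,430) behind the near finger, which is at (336,440). I'll pinch it.

Emit:
send_rows --steps "1 0 0 -3 0 0 0; 1 0 0 -3 0 0 0; 1 0 0 -3 0 0 0; 1 0 0 -3 0 0 0; 1 0 0 -3 0 0 0"

```text
time_s: 16.25
ee_pos: [642.5, 153.3, 509.4]
ee_rot: [0.704, 0.71, 0.0, 0.0]
force: [0.6, 0.2, 0.3]
opening: 47.7
```

Emit:
send_rows --steps "1 0 0 0 0 0 0; 1 0 0 0 0 0 0; 1 0 0 0 0 0 0; 1 0 0 0 0 0 0"

```text
time_s: 16.75
ee_pos: [642.8, 153.3, 509.4]
ee_rot: [0.704, 0.71, 0.0, 0.0]
force: [3.2, 0.6, -1.5]
opening: 32.7
```

```bash
python3 s.py
```

```text
16.75 tcp [642.8 153.3 509.4] grasp [643.  153.3 329.4] yaw 1.58 tilt [ 0.001  0.    -1.   ] F [ 3.2  0.6 -1.5] open 32.7 j [ 0.13  0.38  1.1  -0.    1.66  0.12]
```

Emit:
send_rows --steps "1 0 6 -8.3 0 0 0; 1 0 11.6 -16.9 0 0 0; 1 0 16.7 -25.8 0 0 0; 1 0 21.4 -34.9 0 0 0; 1 0 25.6 -44.2 0 0 0"

```text
time_s: 17.38
ee_pos: [642.4, 179.5, 464.9]
ee_rot: [0.704, 0.71, 0.001, -0.0]
force: [1.7, -0.7, 4.3]
opening: 32.7
```

```bash
python3 s.py
```

```text
17.375 tcp [642.4 179.5 464.9] grasp [642.5 179.7 284.9] yaw 1.58 tilt [ 0.001  0.001 -1.   ] F [ 1.7 -0.7  4.3] open 32.7 j [0.17 0.4  1.18 0.   1.57 0.16]
```

Emit:
send_rows --steps "1 0 3.8 -9.6 0 0 0; 1 0 7 -19.3 0 0 0; 1 0 9.8 -29.2 0 0 0; 1 0 12.1 -39.1 0 0 0; 1 0 13.9 -49.2 0 0 0"

```text
time_s: 18.0
ee_pos: [642.2, 193.7, 415.9]
ee_rot: [0.704, 0.71, 0.001, -0.0]
force: [1.4, 0.9, 6.1]
opening: 33.1
```

```bash
python3 s.py
```

```text
18.0 tcp [642.2 193.7 415.9] grasp [642.3 194.  235.9] yaw 1.58 tilt [ 0.     0.002 -1.   ] F [1.4 0.9 6.1] open 33.1 j [0.19 0.42 1.26 0.   1.46 0.18]
```

Now slower. From q=0.5 I go down 12 mm in one call, then feel for the stop.

Emit:
send_rows --steps "1 0 0.5 -2.5 0 0 0; 1 0 0.9 -5 0 0 0; 1 0 1.2 -7.5 0 0 0; 1 0 1.4 -10 0 0 0; 1 0 1.6 -12 0 0 0"

```text
time_s: 18.62
ee_pos: [642.1, 195.2, 404.8]
ee_rot: [0.704, 0.71, 0.001, -0.0]
force: [-0.1, 1.4, 8.8]
opening: 33.1
```

Emit:
send_rows --steps "1 0 0.1 -1.5 0 0 0; 1 0 0.2 -3 0 0 0; 1 0 0.3 -4.5 0 0 0; 1 0 0.4 -6 0 0 0; 1 0 0.4 -6 0 0 0"

```text
time_s: 19.25
ee_pos: [642.1, 195.7, 399.1]
ee_rot: [0.704, 0.71, 0.001, -0.0]
force: [-0.4, 1.9, 8.5]
opening: 33.1
```

Emit:
send_rows --steps "1 0 0.1 -1.5 0 0 0; 1 0 0.2 -3 0 0 0; 1 0 0.3 -4.5 0 0 0; 1 0 0.3 -6 0 0 0; 1 0 0.3 -6 0 0 0"

```text
time_s: 19.88
ee_pos: [642.1, 196.0, 393.1]
ee_rot: [0.704, 0.71, 0.001, -0.0]
force: [-0.9, 2.3, 9.5]
opening: 32.8
```

Emit:
send_rows --steps "1 0 0 -1.5 0 0 0; 1 0 0 -3 0 0 0; 1 0 0 -4.5 0 0 0; 1 0 0 -6 0 0 0; 1 0 0 -6 0 0 0"

```text
time_s: 20.5
ee_pos: [642.1, 196.2, 387.1]
ee_rot: [0.704, 0.71, 0.001, -0.001]
force: [0.2, 2.5, 8.4]
opening: 32.9
```

Emit:
send_rows --steps "1 0 0 -1.5 0 0 0; 1 0 0 -3 0 0 0; 1 0 0 -4.5 0 0 0; 1 0 0 -6 0 0 0; 1 0 0 -6 0 0 0"

```text
time_s: 21.12
ee_pos: [642.1, 196.2, 381.2]
ee_rot: [0.704, 0.71, 0.001, -0.001]
force: [-0.8, 2.2, 9.5]
opening: 32.8
```

Emit:
send_rows --steps "1 0 0 -1.5 0 0 0; 1 0 0 -3 0 0 0; 1 0 0 -4 0 0 0; 1 0 0 -5 0 0 0; 1 0 0 -5 0 0 0"

```text
time_s: 21.75
ee_pos: [642.1, 196.1, 376.3]
ee_rot: [0.704, 0.71, 0.001, -0.0]
force: [-0.9, 1.9, 9.8]
opening: 33.0
```

Emit:
send_rows --steps "1 0 0 -1.5 0 0 0; 1 0 0 -3 0 0 0; 1 0 0 -4 0 0 0; 1 0 0 -5 0 0 0; 1 0 0 -5 0 0 0"

```text
time_s: 22.38
ee_pos: [642.1, 196.0, 371.2]
ee_rot: [0.704, 0.71, 0.001, -0.0]
force: [-0.8, -0.1, 9.9]
opening: 32.9
```

Emit:
send_rows --steps "1 0 -0.2 -1.5 0 0 0; 1 0 -0.4 -3 0 0 0; 1 0 -0.5 -4 0 0 0; 1 0 -0.5 -5 0 0 0; 1 0 -0.5 -5 0 0 0"

```text
time_s: 23.0
ee_pos: [642.1, 195.7, 366.3]
ee_rot: [0.704, 0.71, 0.001, -0.001]
force: [-0.2, 1.6, 8.9]
opening: 33.1
```

Emit:
send_rows --steps "1 0 -0.3 -1.5 0 0 0; 1 0 -0.5 -3 0 0 0; 1 0 -0.7 -4 0 0 0; 1 0 -0.8 -5 0 0 0; 1 0 -0.8 -5 0 0 0"

```text
time_s: 23.62
ee_pos: [641.7, 195.2, 364.7]
ee_rot: [0.704, 0.71, 0.003, -0.0]
force: [-2.2, 1.5, 22.3]
opening: 32.6
```

```bash
python3 s.py
python3 - <<'E'
from h import *
snap("scene","s3.png",(280,150,440,300),4)
E
```

```text
23.625 tcp [641.7 195.2 364.7] grasp [642.4 196.  184.7] yaw 1.58 tilt [ 0.004  0.004 -1.   ] F [-2.2  1.5 22.3] open 32.6 j [0.19 0.44 1.35 0.   1.35 0.18]
```

View pics/s3.png

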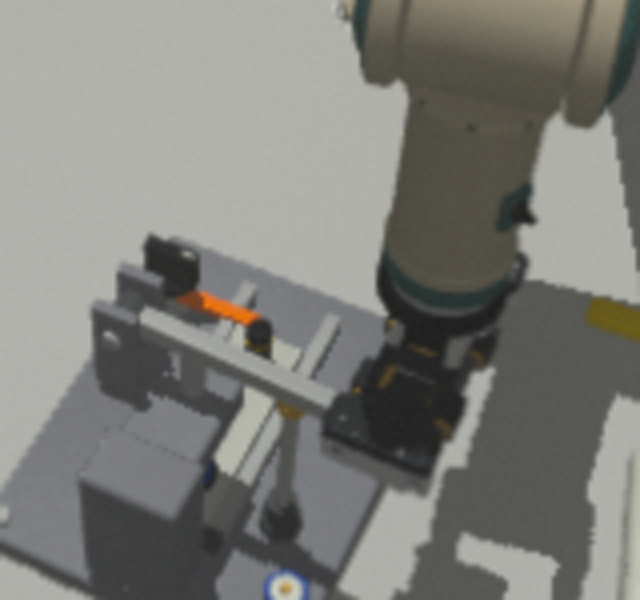

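The stop is met. The bar sits on the brass cap at (290,410), and the wrist force is 22 N against about 9.5 N free. I'll hold here, backed off 1 mm.

Emit:
send_rows --steps "1 0 0 1 0 0 0; 1 0 0 1 0 0 0; 1 0 0 1 0 0 0; 1 0 0 1 0 0 0; 1 0 0 1 0 0 0"

```text
time_s: 24.3
ee_pos: [641.8, 195.2, 364.8]
ee_rot: [0.704, 0.71, 0.003, -0.0]
force: [-2.8, 3.7, 18.4]
opening: 32.8
```

```bash
python3 s.py
python3 - <<'E'
import numpy as np
# lift offsets from q=.745 in z-dir
q0=.75
for q in np.arange(.75,-.01,-.05): print(round(q,2),(205*np.array([np.cos(.65-q)-np.cos(.65-q0),np.sin(.65-q)-np.sin(.65-q0)])).round(1))
E
```

```text
24.3 tcp [641.8 195.2 364.8] grasp [642.3 196.  184.8] yaw 1.58 tilt [ 0.003  0.004 -1.   ] F [-2.8  3.7 18.4] open 32.8 j [0.19 0.44 1.35 0.   1.35 0.18]
0.75 [0. 0.]
0.7 [ 0.8 10.2]
0.65 [ 1.  20.5]
0.6 [ 0.8 30.7]
0.55 [-0.  40.9]
0.5 [-1.3 51.1]
0.45 [-3.1 61.2]
0.4 [-5.3 71.2]
0.35 [-8.1 81. ]
0.3 [-11.4  90.8]
0.25 [-15.2 100.3]
0.2 [-19.4 109.6]
0.15 [-24.1 118.7]
0.1 [-29.2 127.6]
0.05 [-34.8 136.2]
-0.0 [-40.8 144.5]
```

Emit:
send_rows --steps "1 0 0.5 8 0 0 0; 1 0 1 16 0 0 0; 1 0 1 25 0 0 0; 1 0 0.7 33 0 0 0; 1 0 0 41 0 0 0"

```text
time_s: 24.92
ee_pos: [642.3, 194.3, 402.3]
ee_rot: [0.704, 0.71, 0.0, -0.001]
force: [0.9, 2.4, 4.6]
opening: 33.2
```

Emit:
send_rows --steps "1 0 -1.3 10.2 0 0 0; 1 0 -3.1 20.3 0 0 0; 1 0 -5.3 30.3 0 0 0; 1 0 -8.1 40.1 0 0 0; 1 0 -11.4 49.9 0 0 0"

```text
time_s: 25.55
ee_pos: [642.6, 181.4, 452.2]
ee_rot: [0.704, 0.71, -0.001, 0.001]
force: [2.7, -1.8, 2.1]
opening: 32.4
```

```bash
python3 s.py
```

```text
25.55 tcp [642.6 181.4 452.2] grasp [642.5 181.1 272.2] yaw 1.579 tilt [-0.    -0.002 -1.   ] F [ 2.7 -1.8  2.1] open 32.4 j [ 0.17  0.4   1.2  -0.    1.54  0.16]
```

Emit:
send_rows --steps "1 0 -3.8 9.5 0 0 0; 1 0 -8 18.8 0 0 0; 1 0 -12.7 27.9 0 0 0; 1 0 -17.8 36.8 0 0 0; 1 0 -23.4 45.4 0 0 0"

```text
time_s: 26.18
ee_pos: [642.9, 158.0, 497.2]
ee_rot: [0.704, 0.71, -0.0, 0.001]
force: [4.3, -4.1, -0.5]
opening: 32.9
```

Emit:
send_rows --steps "1 0 -3 4.5 0 0 0; 1 0 -5 8 0 0 0; 1 0 -6 10 0 0 0; 1 0 -6 11 0 0 0; 1 0 -6 11 0 0 0"

```text
time_s: 26.8
ee_pos: [644.1, 154.2, 501.7]
ee_rot: [0.704, 0.711, -0.002, -0.003]
force: [7.0, 2.1, -20.4]
opening: 32.9
```

```bash
python3 s.py
```

```text
26.8 tcp [644.1 154.2 501.7] grasp [642.8 154.6 321.7] yaw 1.581 tilt [-0.007  0.003 -1.   ] F [  7.    2.1 -20.4] open 32.9 j [0.13 0.38 1.11 0.   1.65 0.12]
```

The lever is against its upper rest stop. I'll unload a few mm and then open.

Emit:
send_rows --steps "1 0 0 -3 0 0 0; 1 0 0 -5 0 0 0; 1 0 0 -5 0 0 0"

```text
time_s: 27.18
ee_pos: [643.2, 154.3, 501.3]
ee_rot: [0.703, 0.711, 0.001, -0.002]
force: [5.2, 2.1, -6.2]
opening: 32.8
```

Emit:
send_rows --steps "-1 0 0 0 0 0 0; -1 0 0 0 0 0 0; -1 0 0 0 0 0 0; -1 0 0 0 0 0 0; -1 0 0 0 0 0 0"

```text
time_s: 27.8
ee_pos: [642.3, 153.0, 503.5]
ee_rot: [0.704, 0.71, 0.0, 0.0]
force: [-0.7, -0.3, -0.2]
opening: 79.1
```

Emit:
send_rows --steps "-1 0 0 0 0 0 0; -1 0 0 0 0 0 0; -1 0 0 10 0 0 0; -1 0 0 35 0 0 0; -1 0 0 70 0 0 0"

```text
time_s: 28.42
ee_pos: [642.4, 152.9, 573.9]
ee_rot: [0.704, 0.71, -0.001, -0.0]
force: [0.8, -0.6, -1.1]
opening: 93.7
```

Emit:
send_rows --steps "-1 -20 -30 10 0 0 0; -1 -60 -90 10 0 0 0; -1 -100 -150 10 0 0 0; -1 -140 -210 10 0 0 0; -1 -180 -260 10 0 0 0"

```text
time_s: 29.05
ee_pos: [479.3, -84.2, 584.2]
ee_rot: [0.704, 0.71, 0.0, 0.001]
force: [0.4, -0.7, 0.8]
opening: 94.1
```

Emit:
send_rows --steps "-1 -30 -50 0 0 0 0; -1 -60 -100 0 0 0 0; -1 -60 -100 0 0 0 0; -1 -60 -100 0 0 0 0; -1 -60 -100 0 0 0 0"

```text
time_s: 29.68
ee_pos: [421.4, -181.8, 583.5]
ee_rot: [0.703, 0.711, 0.0, 0.0]
force: [0.1, 0.4, 1.3]
opening: 94.0
```

```bash
python3 s.py
python3 - <<'E'
from h import *
d=snap("top","t2.png"); s=snap("scene","s4.png")
a=cv2.imread("pics/t2.png")[105:255,230:380]; b=cv2.imread("pics/s4.png")[170:320,260:410]
cv2.imwrite("pics/f.png",cv2.resize(np.hstack([a,b]),None,fx=2.66,fy=2.66,interpolation=cv2.INTER_CUBIC))
E
```

```text
29.675 tcp [ 421.4 -181.8  583.5] grasp [ 421.5 -181.7  403.5] yaw 1.582 tilt [ 0.001  0.    -1.   ] F [0.1 0.4 1.3] open 94.0 j [-0.56  0.04  1.36  0.    1.73 -0.57]
```

View pics/f.png

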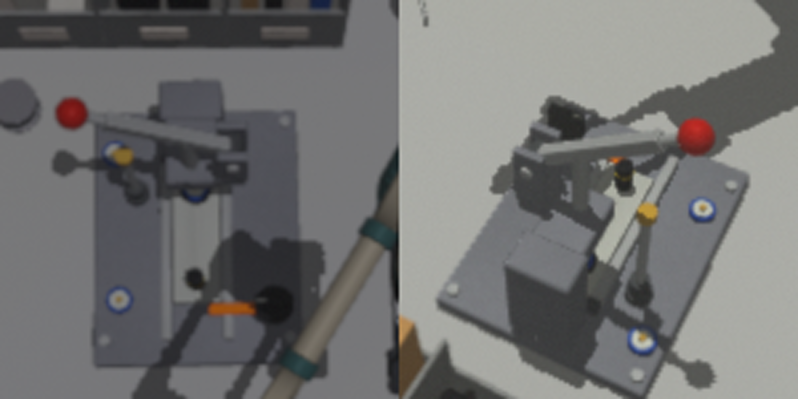

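The lever is back at rest: the ball is at (71,113) in the left half, which is the same camera pixel as at the start, about (256.7,147.5). The shuttle is home, the lug is closed, and both spare discs are in place. I'm handing in.

```bash
python3 -c "
from workcell import *
print(finish_job())"
```

```text
the job is handed in; nothing more can be done
None
```

The pin is set and the job is handed in, at about 30 s of the 72 s allowed; `finish_job()` gives no verdict.

- **Shuttle:** I gripped the post and slid it in until the wrist force rose to 14 N against the end stop.
- **Clamp knob:** I turned it clockwise in one grasp, about 1.9 rad, until the hard stop showed as a 0.75 N m wrist torque. The pictures show the lug across the front edge of the shuttle.
- **Lever:** I pinched the ball and lowered it slowly. It met the depth stop at about 0.75 rad, where the wrist force rose from about 9.5 N to 22 N. I held it there for about 0.6 s at 18–22 N, then eased it up to its rest stop and let go.

**Last checks:** The ball is back at its starting pixel. The lug is closed, the shuttle is home and the two spare discs are in place. I did not recheck the knife, mug, screwdriver, box or reel in the last picture, but the arm only passed well above or away from them. The gripper is clear of everything.

Two readings were less clean:
- **Knob:** the bar sat 3–4 mm from my estimate in y. The arm gave way with about 10 N of side force, and I corrected for it.
- **Ball:** it slipped a few mm in the pinch during the stroke, so I pressed up about 20 N against the rest stop before backing off.

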